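# Hold the curing unit's sprung cover ajar at the mark

## Robot

A 6-joint arm with a two-finger parallel gripper is mounted at the origin on the work surface. World frame = base frame: x ahead of the robot, y to its left, z up, the work surface at z = 0. Lengths are in mm, angles in rad, forces in N, time in s.
With the tool pointing down it reaches from about 350 to 875 mm from the base axis. Payload 4.2 kg.
Tool frame: the origin (TCP) lies between the finger pads; the fingertips stand 11 mm ahead of it and the grasp point (between the pads) lies 8 mm behind it; z points along the fingers, y is the direction in which the jaws open and shut (so a half turn about z gives the same grasp; the last joint's range is limited). The gripper opens to 85 mm and grips with 20 to 120 N. Pads are 22 mm wide; open, the fingers measure 114 mm over their backs; the gripper's body (76 mm by 85 mm) begins 54 mm behind the grasp point. The pads swing forward as they close: fully open they stand 13 mm farther back than shut.
Start: joints at [-0.94, 0.385, 0.008, 0, -1.194, -0.259], TCP at [227.072, -582.269, 204.712] pointing down, gripper open.
Joint ranges: [-3.14, 3.14], [-1.21, 2.06], [-1.07, 1.41], [-3.16, 2.05], [-2.99, -0.16], [-3.1, 3.1]. Speed limits (rad/s): [2.79, 2.79, 3.14, 3.14, 3.14, 3.14].

## Interface

Orientations are given as a unit quaternion [x, y, z, w].
In Python, from bench import * gives the robot as it stands.
- The arm moves only by the tool servo_tool, never from a script. Its argument "rows" is a list of rows, each a list of 7 numbers: the opening, from 0 (shut) to 1 (fully open), then the shift along the tool's x, y, z in cm, then the turn, a rotation vector about the tool's x, y, z in degrees. A call has 1 to 12 rows; each row shifts and turns the commanded pose from where the row before left it, along the tool's axes as they then stand; what a row does not reach is not made up. A row lasts 1/10 s, in which the tool goes at most 50 mm and 8.59 degrees, less where a joint would pass 70% of its speed; a pose out of reach is approached as far as the arm can. A call is refused whole if a number of a shift passes 5 or a number of a turn 8.59, either way. A call with a gripper value outside its range is refused whole. The fingers move at their own pace and stop on an object; the grip force is fixed at half the most. Time passes only in rows, so rows that do not move let the fingers close. It gives the time, the measured TCP pose, the force and the opening at its end, in the units of the state.
- read_state(): the state, without advancing time (a new reading comes with each control period).
- get_image(name): name is "side" or "top" or "wrist"; returns a dict with "image" (480x640x3 uint8, red, green, blue), "mtx" (3x3 intrinsics, pixels), "extrinsics" (4x4, takes a point from camera to world coordinates). Camera axes: x right, y up, looking along -z (the intrinsics and any distortion apply to the point x, -y, -z); pixel columns grow to the right and rows downward; lengths in mm; the calibration is good to about 2 mm. A picture is of the moment at which its call begins. There is no depth.
- job_done(): hands the job in, once; it reports no verdict.
The state is a dict: "clock": time; "joints": joint angles; "joint_vel": joint speeds; "joint_efforts": joint torques, N m; "position": TCP position; "ee_rot": TCP orientation; "contact_force": force on the tool from outside, world axes, zero at the start; "wrist_torque": the same for the moment, N m; "gripper_width": finger opening in mm.
Only numpy, scipy, OpenCV 4.12 (cv2) and the standard library are available. Lean on these libraries where they do the work, as an engineer would, in place of code of your own. Each camera call takes 0.05 s, during which the arm holds its last target. There are 200 camera calls.

## Task

The sprung cover of the light-curing unit has to be held ajar so that the cast inside can be looked at. Flip the orange cam lever all the way over, away from you, to draw the bolt; then lift the cover by its steel bar until its yellow pointer lines up with the red marker on the quadrant, and finish while still holding it there, steady, in the gripper: do not let go. Leave the red marker where it is set and do not disturb the other things on the bench.

Things in the scene. Friction and masses are not known exactly. Their poses are not given: they have to be found in the camera images.
- unit: Light-curing unit: grey box fixed to the bench, 220 mm deep (x) x 240 wide (y) x 100 tall, blue display in front. Origin: centre of its underside; x points from its front (robot side) to its back, y to its left, z up. A black latch housing stands on its right side (y -121 to -187 mm), a white quadrant (curved scale, 130 to 150 mm from the hinge line, up to 225 mm high) on its left (y +140 mm).
- cover (a joint): Angle of the cover, rad: 0 shut, grows as its front rises, stop at 1.2. White frame with amber window, 210 x 240 x 12 mm, about 0.5 kg, hinged along its back edge. A spring always pushes it shut (about 1.0 N m when shut, 1.6 N m more per rad); with its weight 5 to 11 N at the bar. Let go, it falls shut.
- cover_bar (a point): Middle of the cover's grip bar: round, steel, 12 mm thick, parallel to the unit's y, 118 mm clear between its two arms, 55 mm in front of the cover's front edge, free above, below and in front; 265 mm from the hinge line, 108 mm above the bench when shut. Its axes turn with the cover.
- cover_hinge (a point): Middle of the cover's hinge line, 105 mm behind the unit's centre, 102 mm above the bench; the cover turns about the unit's y axis through it. The bar's middle lies 265 mm in front of it and 6 mm above it when the cover is shut. Does not move when the cover turns.
- pointer (a point): Tip of the yellow pointer on the left edge of the cover, 175 mm from the hinge line; it moves with the cover along the inside of the quadrant. Its axes turn with the cover.
- marker (a joint): Angle in rad of the red marker on the quadrant, about the same hinge line and on the same scale as cover: the pointer lines up with the marker when cover equals this. Between 0.35 and 0.75; it stays where it is set (stiff), must not be moved.
- marker_tip (a point): Tip of the red marker clip on the quadrant's rim, 175 mm from the hinge line, 24 mm to the left of the pointer's tip when they line up; the clip is 30 mm wide. Its axes turn with the marker.
- lever (a joint): Angle of the orange cam lever, rad: 0 = leaning 0.7 rad from upright towards the robot (cover bolted), 1.4 = its stop, leaning 0.7 rad away (bolt drawn). Turns about the unit's y axis, needs about 2 N at its tip, stays where it is left. It draws a small steel bolt sideways off a tab at the cover's right edge; until about 1.0 the bolt blocks the cover.
- lever_tip (a point): Centre of the ball (22 mm) at the end of the orange lever, 80 mm from its pivot; the shaft is 12 mm thick. Free in front, behind and above.
- lever_pivot (a point): Pivot of the lever, on top of the latch housing: 45 mm in front of the unit's centre, 174.5 mm to its right, 118 mm above the bench.
- cast: Bystander, to be left alone: plaster dental cast with a row of small white teeth on top, about 65 x 70 x 33 mm. Origin: centre of its underside.
- muffle: Bystander, to be left alone: white plaster cylinder, 68 mm across the foot, 50 mm tall. Origin: centre of its underside.
- spatula: Bystander, to be left alone: mixing spatula lying flat, 170 mm long along its x. Origin: underside of the spatula, near its middle.
- jar: Bystander, to be left alone: white jar with a blue cap, 60 mm across, 70 mm tall. Origin: centre of its underside.
- mug: Bystander, to be left alone: blue mug, 76 mm across, 90 mm tall. Origin: centre of its underside.
- tray: Bystander, to be left alone: green open tray, 100 x 130 x 30 mm. Origin: centre of its underside.
- burs: Bystander, to be left alone: aluminium bur block, 50 x 80 x 25 mm, with four small upright burs, 51 mm tall in all. Origin: centre of its underside.

How it is judged (in metres and radians):
On the way, in this order (a step that is already met when the one before it is completed fails the run):
1. the cam lever is flipped over (joint above 1.2) with the cover still shut (value of joint lever above 1.2 rad and value of joint cover below 0.1 rad), for 0.2 s.
2. the cover is held by the gripper with its pointer at the red marker (angle between the x axis of pointer and the x axis of marker_tip, either way round below 0.07 rad and contact force between the fingers and cover above 3 N), for 0.3 s.
At the end, for the whole second after the job is handed in: The cover stands still (below 0.05 rad/s) within 0.07 rad of the red marker, held by the fingers (more than 3 N between fingers and cover); the lever is still flipped over (above 1.2 rad), the marker is within 10 mm of where it was set and every bystander within 30 mm of where it stood (all of step 2 and velocity of joint cover between -0.05 and 0.05 rad/s and value of joint lever above 1.2 rad and distance of marker_tip from where it was at the start of the episode below 0.01 m and distance of each of cast, muffle, spatula, jar, mug, tray, burs from where it was at the start of the episode below 0.03 m); the arm keeps its last pose, push and grip.
It fails at once if the red marker is moved (more than 10 mm) (distance of marker_tip from where it was at the start of the episode above 0.01 m).
It fails at once if a bystander is disturbed (moved more than 30 mm) (distance of any of cast, muffle, spatula, jar, mug, tray, burs from where it was at the start of the episode above 0.03 m).
It also fails if it takes over 54 s, if anything falls off the work surface, if the arm or the gripper's body presses on something with over 40 N, if the wrist force passes 120 N, or if a joint passes its speed limit or range.

## Working session

There is one attempt and no reset: what is moved stays moved. The work goes in short steps, Python scripts to look and compute and a tool call to move; the robot and the scene stay as the last step left them, time stands still between calls to the robot, and variables do not carry over. Pictures are saved under pics/ and viewed, about 8 in all and at most 12, crops included, and the job is handed in when it is done.

Besides the shell and the picture viewer there is one more tool, called after "Call:" as name(argument=value, ...), one argument or row to a line, values as JSON. servo_tool: Moves the arm, as the interface text tells. Its arguments: {"type":"object","properties":{"rows":{"type":"array","items":{"type":"array","items":{"type":"number"}}}},"required":["rows"]}

```bash
mkdir -p pics
python3 - <<'E'
from bench import *
import cv2,numpy as np
for n in("top","side"):
    d=get_image(n);cv2.imwrite(f"pics/{n}0.png",d["image"][:,:,::-1]);np.savez(f"pics/{n}0.npz",**d)
    print(n,d["mtx"].tolist(),np.round(d["extrinsics"],3).tolist(),[k for k in d])
s=read_state();print({k:np.round(v,3).tolist() for k,v in s.items()})
E
```

```text
top [[522.756272417904, 0.0, 323.1829765561781], [0.0, 522.756272417904, 243.68638400965148], [0.0, 0.0, 1.0]] [[0.013, 0.992, -0.128, 412.195], [-1.0, 0.014, 0.002, 19.39], [0.004, 0.128, 0.992, 1605.182], [0.0, 0.0, 0.0, 1.0]] ['image', 'mtx', 'extrinsics']
side [[485.48229681286114, 0.0, 322.7687887583812], [0.0, 485.48229681286114, 241.29580305819613], [0.0, 0.0, 1.0]] [[-0.739, 0.405, -0.538, -116.424], [-0.673, -0.47, 0.571, 765.426], [-0.022, 0.784, 0.62, 947.633], [0.0, 0.0, 0.0, 1.0]] ['image', 'mtx', 'extrinsics']
{'clock': 0.1, 'joints': [-0.94, 0.386, 0.007, -0.0, -1.194, -0.259], 'joint_vel': [-0.0, -0.0, 0.003, 0.002, -0.001, 0.0], 'joint_efforts': [-0.001, -39.332, 18.893, 4.198, -0.003, 0.0], 'position': [226.859, -581.766, 203.719], 'ee_rot': [-0.185, 0.983, 0.001, -0.0], 'contact_force': [-0.206, 0.401, 0.351], 'wrist_torque': [-0.003, -0.001, 0.018], 'gripper_width': 85.2}
```

View pics/top0.png

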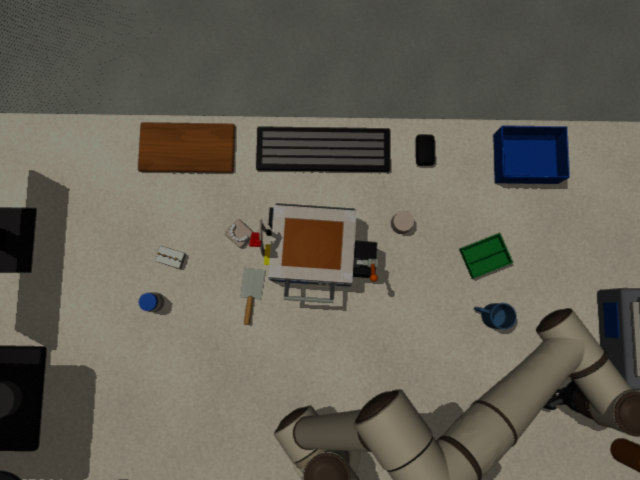

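View pics/side0.png

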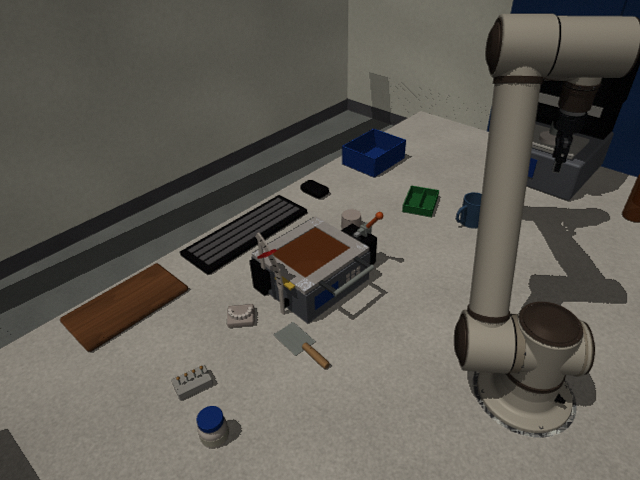

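The top view shows the unit at about (313,245), with the bar at row ~299, the orange ball at (374,278), the yellow pointer at (267,255) and the red marker at (256,239). The side view shows the ball at (380,216), marker at (267,254) and pointer at (289,286). Next I'll measure them.

```bash
cat > h.py <<'E'
import numpy as np,cv2
def ray(d,u,v):
    E=d["extrinsics"];K=d["mtx"];r=E[:3,:3]@np.array([(u-K[0,2])/K[0,0],-(v-K[1,2])/K[1,1],-1]);return E[:3,3],r/np.linalg.norm(r)
def onz(d,u,v,z):
    o,r=ray(d,u,v);return o+r*(z-o[2])/r[2]
def tri(a,pa,b,pb):
    o1,r1=ray(a,*pa);o2,r2=ray(b,*pb);t=np.linalg.lstsq(np.c_[r1,-r2],o2-o1,rcond=None)[0]
    p,q=o1+r1*t[0],o2+r2*t[1];return (p+q)/2,np.linalg.norm(p-q)
def proj(d,p):
    E=d["extrinsics"];c=E[:3,:3].T@(np.asarray(p)-E[:3,3]);K=d["mtx"];return K[0,2]+K[0,0]*c[0]/-c[2],K[1,2]-K[1,1]*c[1]/-c[2]
def blobs(d,h0,h1,s,v,box,amin=8):
    h=cv2.cvtColor(d["image"],cv2.COLOR_RGB2HSV);m=cv2.inRange(h,(h0,s,v),(h1,255,255));z=np.zeros_like(m);x0,y0,x1,y1=box;z[y0:y1,x0:x1]=m[y0:y1,x0:x1]
    n,l,st,c=cv2.connectedComponentsWithStats(z);return [(st[i].tolist(),c[i].round(1).tolist()) for i in range(1,n) if st[i,4]>=amin],l
E
python3 - <<'E'
from h import *
T=dict(np.load("pics/top0.npz"));S=dict(np.load("pics/side0.npz"))
for n,d,b in(("top",T,(235,195,395,310)),("side",S,(240,195,400,320))):
    for c,a in(("red",(0,3,180,110)),("orange",(4,14,190,130)),("yel",(22,33,150,100)),("amber",(4,16,150,50))):
        print(n,c,blobs(d,*a,b)[0])
a=cv2.resize(T["image"][195:315,240:400],None,fx=5,fy=5,interpolation=cv2.INTER_CUBIC)
cv2.imwrite("pics/tc.png",a[:,:,::-1])
a=cv2.resize(S["image"][200:320,240:400],None,fx=5,fy=5,interpolation=cv2.INTER_CUBIC)
cv2.imwrite("pics/sc.png",a[:,:,::-1])
E
```

```text
top red [([250, 240, 9, 5, 30], [253.8, 242.1])]
top orange [([372, 275, 3, 4, 10], [373.0, 276.8])]
top yel [([264, 256, 5, 9, 42], [265.9, 260.3])]
top amber [([282, 219, 61, 50, 2723], [312.2, 243.5]), ([370, 264, 8, 18, 89], [372.9, 273.6]), ([247, 297, 5, 13, 33], [249.5, 303.3])]
side red []
side orange [([377, 212, 4, 4, 15], [378.6, 213.6])]
side yel [([284, 282, 11, 7, 43], [289.0, 284.9])]
side amber [([366, 212, 17, 16, 88], [375.1, 218.7]), ([273, 228, 76, 49, 1895], [309.9, 251.3])]
```

View pics/tc.png

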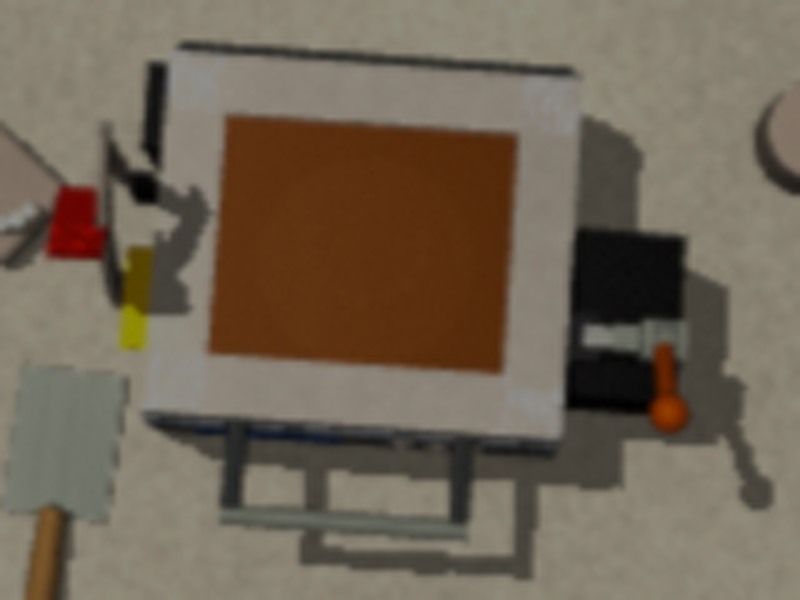

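View pics/sc.png

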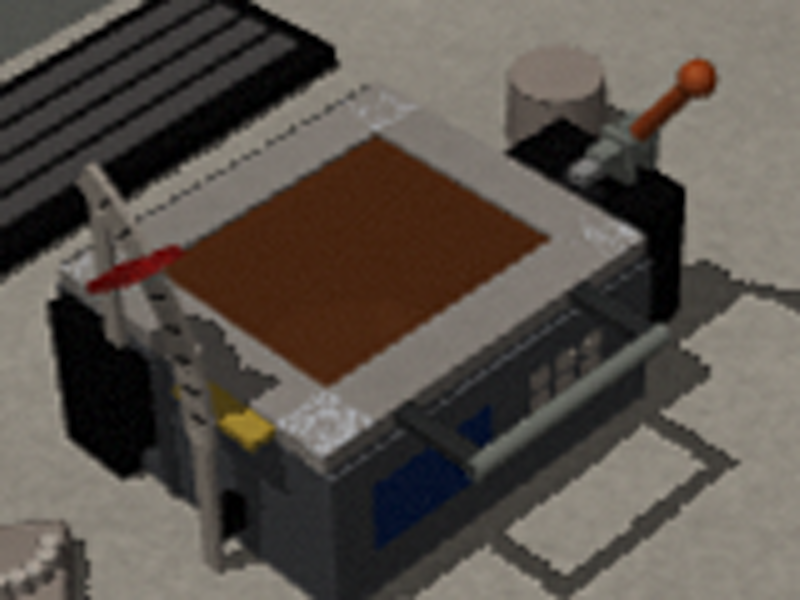

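The crops show the bar ends, the ball and the marker clip clearly: bar (222,516)–(467,531) and ball (668,412) in the top crop, bar (474,466)–(665,335), ball (697,77) and red strip (90,285)–(183,252) in the side crop.

Run:
```python
from h import *
from scipy.optimize import least_squares
T=dict(np.load("pics/top0.npz"));S=dict(np.load("pics/side0.npz"))
t=lambda x,y:((x+.5)/5-.5+240,(y+.5)/5-.5+195)
s=lambda x,y:((x+.5)/5-.5+240,(y+.5)/5-.5+200)
for n,a,b in(("ball",(668,412),(697,77)),("barL",(222,516),(474,466)),("barR",(467,531),(665,335))):
    print(n,*[np.round(q,1) for q in tri(T,t(*a),S,s(*b))])
b=[-45-80*np.sin(.7),-174.5,118+80*np.cos(.7)]
# unit-frame pts: ball, bar mid, cover corners(top z=108)
pts=[(T,t(668,412),b),(S,s(697,77),b),(T,t(344.5,524),[-160,0,112]),(S,s(569.5,400),[-160,0,108]),
 (T,t(578,72),[105,-120,108]),(T,t(560,437),[-105,-120,108]),(T,t(150,410),[-105,120,108]),(S,s(335,462),[-105,120,108]),(S,s(648,238),[-105,-120,108])]
def W(p,q):
    c,si=np.cos(p[2]),np.sin(p[2]);return np.array([p[0]+c*q[0]-si*q[1],p[1]+si*q[0]+c*q[1],q[2]])
f=lambda p:np.concatenate([np.subtract(proj(d,W(p,q)),uv) for d,uv,q in pts])
r=least_squares(f,[600,0,0],x_scale=[100,100,1],loss="soft_l1");p=r.x;print("unit",p.round(3));print(f(p).reshape(-1,2).round(1).tolist())
c,si=np.cos(p[2]),np.sin(p[2]);R=np.array([[c,si,0],[-si,c,0],[0,0,1]]);
def L(q):return R@(q-np.array([p[0],p[1],0]))
def plane(d,uv,y):
    o,q=ray(d,*uv);o=L(o);q=R@q;k=(y-o[1])/q[1];P=o+k*q;return P.round(1),"rad",round(np.hypot(P[0]-105,P[2]-102),1),"ang",round(np.arctan2(P[2]-102,105-P[0]),3)
m,e=tri(T,t(106,258),S,s(183,252));print("inner?",L(m).round(1),e)
for y in(135,140,145):print("side inner lower end",y,plane(S,s(183,256),y))
for y in(155,160,165,170):print("side outer lower end",y,plane(S,s(90,290),y))
for uv in((48,258),(106,258),(48,187),(97,187)):
  o,q=ray(T,*t(*uv));
  for z in(140,180,220):print(uv,z,L(onz(T,*t(*uv),z)).round(0))
for n,q in(("bar",[-160,0,108]),("hinge",[105,0,102]),("piv",[-45,-174.5,118]),("ball",b)):print(n,W(p,q).round(1))
```

```text
ball [ 506.3 -120.4  185.4] 0.3
barL [449.6 126.6 111.3] 2.5
barR [441.9 -13.7 107.8] 0.2
unit [ 6.07772e+02  4.83220e+01 -3.50000e-02]
[[0.6, 0.5], [0.8, 1.6], [0.8, -1.0], [0.8, -0.7], [-0.1, 0.1], [0.6, -0.9], [-1.1, 0.5], [-1.4, 0.8], [-0.9, 0.4]]
inner? [-28.6 135.5 210.9] 1.726613724421305
side inner lower end 135 (array([-26.2, 135. , 206.9]), 'rad', np.float64(168.0), 'ang', np.float64(0.674))
side inner lower end 140 (array([-32.7, 140. , 213.6]), 'rad', np.float64(177.2), 'ang', np.float64(0.681))
side inner lower end 145 (array([-39.2, 145. , 220.2]), 'rad', np.float64(186.4), 'ang', np.float64(0.687))
side outer lower end 155 (array([ 26. , 155. , 167.8]), 'rad', np.float64(102.8), 'ang', np.float64(0.695))
side outer lower end 160 (array([ 18.8, 160. , 175.1]), 'rad', np.float64(113.0), 'ang', np.float64(0.703))
side outer lower end 165 (array([ 11.6, 165. , 182.3]), 'rad', np.float64(123.2), 'ang', np.float64(0.71))
side outer lower end 170 (array([  4.4, 170. , 189.6]), 'rad', np.float64(133.4), 'ang', np.float64(0.716))
(48, 258) 140 [-22. 176. 140.]
(48, 258) 180 [-27. 171. 180.]
(48, 258) 220 [-32. 165. 220.]
(106, 258) 140 [-21. 144. 140.]
(106, 258) 180 [-26. 139. 180.]
(106, 258) 220 [-30. 134. 220.]
(48, 187) 140 [ 18. 179. 140.]
(48, 187) 180 [ 12. 173. 180.]
(48, 187) 220 [  6. 167. 220.]
(97, 187) 140 [ 19. 151. 140.]
(97, 187) 180 [ 14. 146. 180.]
(97, 187) 220 [  8. 141. 220.]
bar [447.9  53.8 108. ]
hinge [712.7  44.7 102. ]
piv [ 556.8 -124.5  118. ]
ball [ 505.3 -122.7  179.2]
```

Marker ≈0.68 rad; the ball and bar heights and the bar's length agree with what is given. First move: close the fingers and turn the jaws to the unit's x axis.

Call:
servo_tool(
  rows=[
    [0,0,0,0,0,0,-8.35],
    [0,0,0,0,0,0,-8.35],
    [0,0,0,0,0,0,-8.35],
    [0,0,0,0,0,0,-8.35],
    [0,0,0,0,0,0,-8.35],
    [0,0,0,0,0,0,-8.35],
    [0,0,0,0,0,0,-8.35],
    [0,0,0,0,0,0,-8.2],
  ],
)

```text
clock: 0.9
position: [226.9, -581.9, 204.0]
ee_rot: [-0.696, 0.718, 0.001, 0.0]
contact_force: [-0.6, -0.1, -0.3]
gripper_width: 0.2
```

Call:
servo_tool(
  rows=[
    [0,-3.9,-1.65,0,0,0,0],
    [0,-3.9,-1.65,0,0,0,0],
    [0,-3.9,-1.65,0,0,0,0],
    [0,-3.9,-1.65,0,0,0,0],
    [0,-3.9,-1.65,0,0,0,0],
    [0,-3.9,-1.65,0,0,0,0],
    [0,-3.9,-1.65,0,0,0,0],
    [0,-3.9,-1.65,0,0,0,0],
    [0,-3.9,-1.65,0,0,0,0],
    [0,-3.9,-1.65,0,0,0,0],
    [0,-3.9,-1.65,0,0,0,0],
    [0,-3.9,-1.65,0,0,0,0],
  ],
)

```text
clock: 2.1
position: [441.8, -119.9, 204.6]
ee_rot: [-0.694, 0.72, 0.0, -0.0]
contact_force: [0.4, -0.1, -0.2]
gripper_width: 0.5
```

Call:
servo_tool(
  rows=[
    [0,0.35,0,1.4,0,0,0],
    [0,0,0,1.4,0,0,0],
    [0,0,-1.2,0,0,0,0],
    [0,0,-1.2,0,0,0,0],
    [0,0,-1.2,0,0,0,0],
    [0,0,-1.2,0,0,0,0],
    [0,0,-1.2,0,0,0,0],
    [0,0,-1.2,0,0,0,0],
    [0,0,-1.2,0,0,0,0],
    [0,0,-1.2,0,0,0,0],
  ],
)

```text
clock: 3.1
position: [538.5, -128.7, 176.7]
ee_rot: [-0.694, 0.72, 0.0, 0.0]
contact_force: [-0.1, 0.8, -0.2]
gripper_width: -0.0
```

Call:
servo_tool(
  rows=[
    [0,0,-1,0,0,0,0],
    [0,0,-1,0,0,0,0],
    [0,0,-1,0,0,0,0],
    [0,0,-0.5,0,0,0,0],
    [0,0,0,0,0,0,0],
  ],
)

```text
clock: 3.6
position: [573.0, -129.8, 176.4]
ee_rot: [-0.694, 0.72, 0.0, -0.0]
contact_force: [0.6, 1.1, -0.0]
gripper_width: 0.4
```

Run:
```python
from bench import *
import cv2
d=get_image("side");a=cv2.resize(d["image"][130:330,220:420],None,fx=3,fy=3,interpolation=cv2.INTER_CUBIC);cv2.imwrite("pics/s1.png",a[:,:,::-1])
```

```text
(no output)
```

View pics/s1.png

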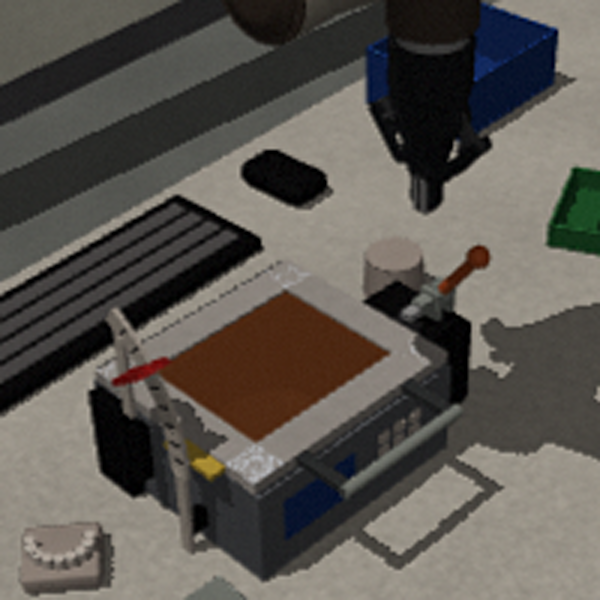

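The lever is still at its start position (ball at crop (480,257)), and the closed fingers stand at (425,205), so they missed it. I'll check where the tip should project.

Run:
```python
from bench import *
from h import *
s=read_state();print(s["position"].round(1) if hasattr(s["position"],"round") else s["position"])
for n in("side","top"):
    d=get_image(n);p=np.array(s["position"])
    for dz in(-11,0,60):print(n,dz,np.round(proj(d,p+[0,0,dz]),1))
a=d["image"]
cv2.imwrite("pics/t1.png",cv2.resize(a[195:315,240:400],None,fx=5,fy=5)[:,:,::-1])
```

```text
[ 572.5 -129.8  176.5]
side -11 [361.9 210.5]
side 0 [362.  207.3]
side 60 [362.6 189. ]
top -11 [375.9 253.6]
top 0 [376.3 253.2]
top 60 [378.7 250.7]
```

View pics/t1.png

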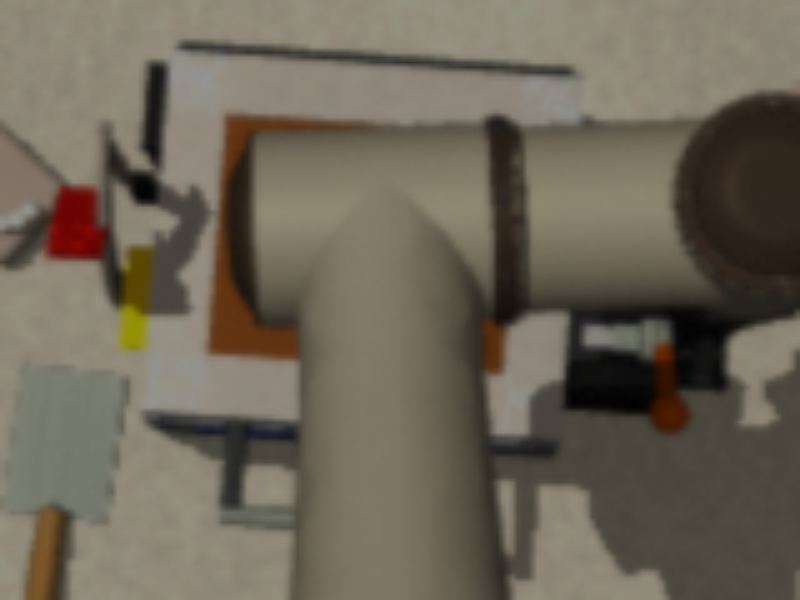

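The tip appears about 10 px higher than the reported pose projects to. I'll check this discrepancy against the wrist camera and the starting picture.

Run:
```python
from bench import *
from h import *
S=dict(np.load("pics/side0.npz"));p=np.array([226.9,-581.8,203.7]);ax=np.array([-.364,.93,0])
for k in(-42,42):print("start finger tips",k,np.round(proj(S,p+k*ax+[0,0,2]),1))
s=read_state();d=get_image("wrist");print(np.round(d["extrinsics"],3).tolist(),d["mtx"].round(1).tolist())
for dz in(-11,0):print("tcp in wrist",np.round(proj(d,np.array(s["position"])+[0,0,dz]),1))
yaw=-.035
def W(q):
    c,si=np.cos(yaw),np.sin(yaw);return np.array([607.8+c*q[0]-si*q[1],48.3+si*q[0]+c*q[1],q[2]])
for n,q in(("ball",[-96.5,-174.5,179]),("coverFR",[-105,-120,108]),("coverBR",[105,-120,108])):print(n,np.round(proj(d,W(q)),1))
w=d["image"].copy()
b=cv2.resize(S["image"][110:200,505:625],None,fx=4,fy=4)
o=np.zeros((480,800,3),np.uint8);o[:360,:480]=cv2.resize(w,(480,360));o[120:480,480:]=b[:, :320];
cv2.imwrite("pics/w1.png",o[:,:,::-1])
```

```text
start finger tips -42 [552.6 168.9]
start finger tips 42 [552.3 182.9]
[[-0.999, -0.034, -0.013, 568.604], [0.036, -0.948, -0.316, -211.401], [-0.001, -0.316, 0.949, 346.677], [0.0, 0.0, 0.0, 1.0]] [[330.9, 0.0, 318.4], [0.0, 330.9, 241.6], [0.0, 0.0, 1.0]]
tcp in wrist [317.9 275.5]
tcp in wrist [317.8 283.5]
ball [436.8 292.9]
coverFR [410.4 312.6]
coverBR [154.1 312.7]
```

View pics/w1.png

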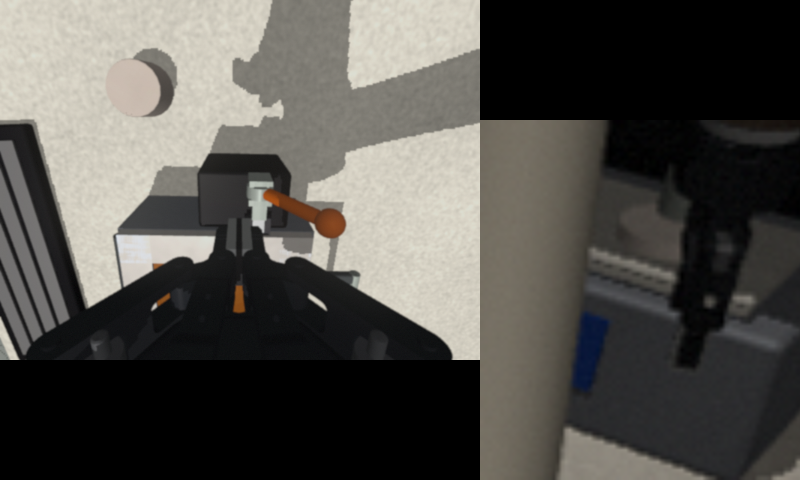

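The wrist view shows the ball at (440,297) in full-size pixels, against (437,293) predicted, so the scene model holds. The fingertips at (317,293) stand closer to the camera than the state implies. I'll triangulate the real tip.

Run:
```python
from bench import *
from h import *
s=read_state();w=get_image("wrist");d=get_image("side")
a=d["image"][190:212,350:374].astype(int).sum(2)
print(a[:, ::2])
b=w["image"][280:312:2,296:340:2].astype(int).sum(2);print(b)
for pw in((317.5,290),(317.5,294)):
  for ps in((361.7,199.5),(361.7,201)):print(pw,ps,*[np.round(q,1) for q in tri(w,pw,d,ps)])
print(s["position"])
```

```text
[[433 437 437 467 182 161  84  29  21  53 422 438]
 [432 433 442 462 174 141 129  22  11 231 444 441]
 [437 438 436 436 188 138 122  17  20 404 440 436]
 [439 437 441 364 179 135 116  13   6 407 441 438]
 [430 436 452 374 187 137 111  12   6 408 445 440]
 [439 435 456 395 179 142 106  31  21 395 436 441]
 [439 432 452 465 183 194 114  23  10 390 430 441]
 [436 430 441 451 237 178 107  41   2 415 428 432]
 [442 438 448 450 266 182  90  19 165 444 427 434]
 [450 443 446 442 284 176 102  82 404 422 425 440]
 [447 440 444 427 392 231 166 302 440 436 431 426]
 [434 439 444 438 440 383 303 446 433 430 418 436]
 [432 433 434 440 434 445 446 431 431 430 415 420]
 [433 425 427 428 434 439 442 434 426 424 422 420]
 [429 428 436 430 434 434 440 430 426 427 436 435]
 [427 427 443 431 427 430 436 433 431 430 438 447]
 [425 429 438 438 436 442 432 429 436 434 440 447]
 [430 434 425 434 438 439 433 438 439 425 428 440]
 [419 415 429 437 442 445 438 443 440 428 433 435]
 [392 394 412 419 430 427 428 427 433 435 435 421]
 [380 380 383 392 422 418 417 441 425 427 432 443]
 [386 382 382 380 385 420 423
[... 1071 characters left out ...]
 213 216 211 186  87  78  79 140 210 211 213 212
  208 152 143 197]
 [ 81  82  80 108 197 211 210 208 214 184  88  75  80 145 214 209 212 211
  209 149  82  84]
 [ 85  82  81 122 204 214 213 207 212 186  85  71  80 144 210 211 211 210
  212 151  87  85]
 [ 87  76  84 127 206 211 210 211 216 185  86  76  73 146 211 210 209 211
  208 169  86  87]
 [ 81  89  79 142 214 205 213 211 213 185  85  75  71 138 212 211 210 211
  214 187  82  84]]
(317.5, 290) (361.7, 199.5) [ 574.5 -134.6  198. ] 6.1
(317.5, 290) (361.7, 201) [ 574.  -133.1  194.2] 4.8
(317.5, 294) (361.7, 199.5) [ 574.1 -133.3  199. ] 5.1
(317.5, 294) (361.7, 201) [ 573.6 -131.7  195.3] 3.7
[ 572.04628595 -129.81949557  176.80626655]
```

Both views put the fingertips at about (574,-132,196), so the real tips stand about 30 mm higher than the reported pose implies and passed over the ball. I'll apply that offset: retreat above the lever, go 30 mm lower and push again.

Call:
servo_tool(
  rows=[
    [0,0,0,-1.5,0,0,0],
    [0,-0.2,3,0,0,0,0],
    [0,0,3,0,0,0,0],
    [0,0,3,0,0,0,0],
    [0,0,3,0,0,0,0],
    [0,0,0,0,0,0,0],
    [0,0,0,2,0,0,0],
    [0,0,0,2.5,0,0,0],
    [0,0,0,0,0,0,0],
  ],
)

```text
clock: 4.8
position: [450.5, -123.4, 144.3]
ee_rot: [-0.694, 0.72, 0.002, -0.002]
contact_force: [-0.4, -0.7, -0.8]
gripper_width: 0.2
```

Call:
servo_tool(
  rows=[
    [0,0,-1,0,0,0,0],
    [0,0,-1,0,0,0,0],
    [0,0,-1,0,0,0,0],
    [0,0,-1,0,0,0,0],
    [0,0,-1,0,0,0,0],
    [0,0,-1,0,0,0,0],
    [0,0,-1,0,0,0,0],
    [0,0,0,0,0,0,0],
  ],
)

```text
clock: 5.6
position: [524.7, -126.1, 146.6]
ee_rot: [-0.694, 0.72, -0.001, 0.001]
contact_force: [-0.9, 0.6, 0.2]
gripper_width: 0.1
```

```bash
cat > o.py <<'E'
from bench import *
from h import *
s=read_state();d=get_image("side");print(s["position"],s["contact_force"],blobs(d,4,16,150,50,(350,190,400,240))[0]);
w=get_image("wrist");print(blobs(w,4,16,150,50,(0,0,640,480),40)[0])
E
python3 o.py
```

```text
[ 524.68372317 -126.08695719  146.64570157] [-0.88072801  0.56297717  0.23915306] [([364, 202, 6, 24, 90], [366.4, 212.2])]
[([230, 267, 53, 85, 2254], [261.4, 315.9]), ([128, 376, 47, 26, 676], [145.6, 384.6]), ([202, 390, 25, 25, 218], [214.3, 401.7])]
```

The lever is moving: the ball has gone from (379,215) to about (366,204) in the side view. Continuing.

Call:
servo_tool(
  rows=[
    [0,0,-1,0,0,0,0],
    [0,0,-1,0,0,0,0],
    [0,0,-1,0,0,0,0],
    [0,0,-1,0,0,0,0],
    [0,0,-1,0,0,0,0],
    [0,0,-0.5,0,0,0,0],
    [0,0,0,0,0,0,0],
  ],
)

```text
clock: 6.4
position: [578.9, -128.0, 146.7]
ee_rot: [-0.694, 0.72, -0.001, 0.0]
contact_force: [-0.8, -0.2, -0.6]
gripper_width: 0.1
```

```bash
python3 o.py;python3 - <<'E'
from h import *
S=dict(np.load("pics/side0.npz"));
for a in (1.0,1.2,1.3,1.4):
    x=-45+80*np.sin(a-.7);z=118+80*np.cos(a-.7);c,s=np.cos(.035),-np.sin(.035)
    print(a,np.round(proj(S,[607.8+c*x-s*-174.5,48.3+s*x+c*-174.5,z]),1))
E
```

```text
[ 578.94968627 -128.02627582  146.66208108] [-0.84313798 -0.18281234 -0.55730393] [([350, 200, 16, 25, 96], [357.2, 212.0])]
[([245, 265, 113, 75, 2705], [290.3, 302.7]), ([310, 381, 17, 37, 485], [318.4, 400.3]), ([204, 391, 23, 22, 199], [215.2, 400.9])]
1.0 [359.  201.6]
1.2 [355.  201.5]
1.3 [353.1 201.8]
1.4 [351.4 202.4]
```

Call:
servo_tool(
  rows=[
    [0,0,-0.5,0,0,0,0],
    [0,0,-0.5,0,0,0,0],
    [0,0,-0.5,0,0,0,0],
    [0,0,0,0,0,0,0],
  ],
)

```text
clock: 6.9
position: [581.4, -128.4, 146.9]
ee_rot: [-0.694, 0.72, 0.009, -0.009]
contact_force: [-25.8, 5.1, 15.9]
gripper_width: -0.1
```

```bash
sed -i 's/(350,190,400,240)/(335,190,400,240)/' o.py; python3 o.py
```

```text
[ 581.42705926 -128.35150495  146.89174579] [-25.82243877   5.11762843  15.86287516] [([350, 200, 16, 25, 90], [357.1, 212.4])]
[([249, 265, 112, 74, 2549], [294.3, 302.0]), ([310, 381, 17, 37, 479], [318.3, 400.4]), ([205, 391, 22, 21, 190], [215.6, 400.7])]
```

The force jumped to 26 N, so the lever is at its stop. Next I back off and check it.

Call:
servo_tool(
  rows=[
    [0,0,1,0,0,0,0],
    [0,0,3,-1,0,0,0],
    [0,0,4,-3,0,0,0],
    [0,0,4,0,0,0,0],
    [0,0,4,0,0,0,0],
    [0,0,0,0,0,0,0],
  ],
)

```text
clock: 7.6
position: [428.7, -122.7, 187.7]
ee_rot: [-0.694, 0.72, -0.0, 0.001]
contact_force: [1.4, -0.0, -0.0]
gripper_width: -0.1
```

Run:
```python
from bench import *
from h import *
s=read_state();d=get_image("side");print(s["position"],s["contact_force"],blobs(d,2,18,130,40,(335,190,400,240))[0])
np.savez("pics/s2.npz",**d)
o=np.zeros((480,800,3),np.uint8);w=get_image("wrist")["image"]
a=cv2.resize(d["image"][190:320,240:400],None,fx=3,fy=3,interpolation=cv2.INTER_CUBIC);o[:390,:480]=a;o[:240,480:]=cv2.resize(w,(320,240))
cv2.imwrite("pics/s2.png",o[:,:,::-1])
```

```text
[ 428.72879066 -122.74228027  187.65937629] [ 1.42068405 -0.0021595  -0.00519504] [([350, 200, 16, 25, 121], [357.0, 211.1])]
```

View pics/s2.png

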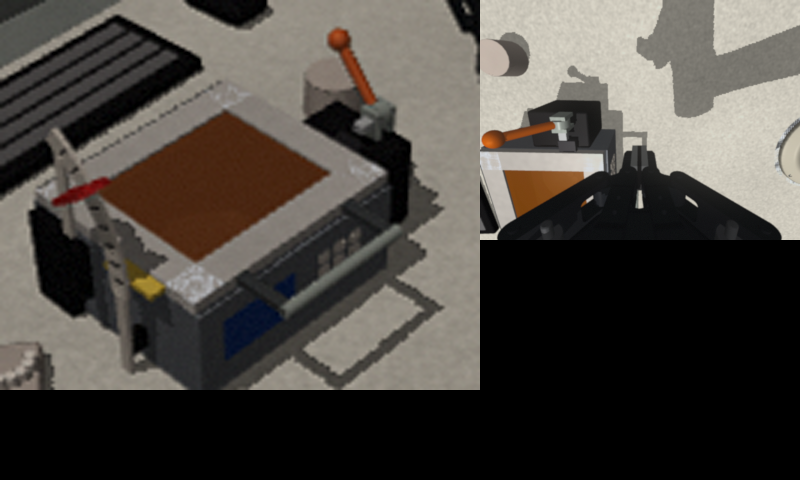

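The lever now leans away, with the ball at (353,203) in the side view and about (26,278) in the wrist view. I'll triangulate it to get the angle.

Run:
```python
from bench import *
from h import *
w=get_image("wrist");d=get_image("side");t=get_image("top")
print(blobs(w,2,12,170,60,(0,220,120,320),40)[0], blobs(t,4,16,150,50,(355,235,395,285),10)[0])
h=cv2.cvtColor(w["image"],cv2.COLOR_RGB2HSV);m=cv2.inRange(h,(2,170,60),(12,255,255))[:,:60]
x0=0;ys,xs=np.nonzero(m[230:320,0:48]);(cx,cy),r=cv2.minEnclosingCircle(np.c_[xs,ys+230].astype(np.float32));print(cx,cy,r)
pw=(cx,cy)
print(tri(w,pw,d,(352.8,202.6)))
for a in(1.1,1.2,1.3,1.4):
    x=-45+80*np.sin(a-.7);z=118+80*np.cos(a-.7);c,s=np.cos(.035),-np.sin(.035);P=[607.8+c*x-s*-174.5,48.3+s*x+c*-174.5,z]
    print(a,np.round(P,1),np.round(proj(w,P),1),np.round(proj(t,P),1))
```

```text
[([7, 249, 113, 48, 2313], [58.3, 271.5])] [([371, 239, 8, 23, 112], [374.0, 248.9])]
28.200000762939453 277.0 21.781742095947266
(array([ 605.13377552, -128.49817566,  179.00044706]), np.float64(0.7179616848206191))
1.1 [ 587.9 -125.6  191.7] [ 42.  290.1] [375.3 246.9]
1.2 [ 595.1 -125.9  188.2] [ 34.3 287.2] [375.3 244.5]
1.3 [ 601.9 -126.1  184. ] [ 28.6 284. ] [375.2 242.2]
1.4 [ 608.2 -126.3  179.2] [ 24.8 280.4] [375.1 240.1]
```

The ball triangulates to (605,-128,179), against (608,-126,179) at the stop, so the lever reads about 1.37 rad. Next: move above the bar, half open.

Call:
servo_tool(
  rows=[
    [0.55,-3.56,-0.24,0,0,0,0],
    [0.55,-3.56,-0.24,0,0,0,0],
    [0.55,-3.56,-0.24,0,0,0,0],
    [0.55,-3.56,-0.24,0,0,0,0],
    [0.55,-3.56,-0.24,0,0,0,0],
    [0.55,0,0,2,0,0,0],
    [0.55,0,0,2,0,0,0],
    [0.55,0,0,2,0,0,0],
    [0.55,0,0,0,0,0,0],
  ],
)

```text
clock: 8.75
position: [449.9, 54.4, 124.0]
ee_rot: [-0.694, 0.72, 0.001, -0.003]
contact_force: [0.0, -0.1, 0.2]
gripper_width: 47.2
```

Run:
```python
from bench import *
from h import *
s=read_state();print(s["position"],s["gripper_width"]);w=get_image("wrist");d=get_image("side")
for n,P in(("barL",[450,113,108]),("mid",[447.5,54.5,108]),("barR",[446,-5,108]),("tcp",np.array(s["position"])+[0,0,30])):print(n,np.round(proj(w,P),1))
o=np.zeros((480,800,3),np.uint8);o[:360,:480]=cv2.resize(w["image"],(480,360));o[:360,480:]=cv2.resize(d["image"][200:320,290:397],(320,360))
cv2.imwrite("pics/g1.png",o[:,:,::-1])
```

```text
[449.93661864  54.4136516  123.98184057] 47.21745355394262
barL [320.9 353. ]
mid [321.7 272.1]
barR [320.8 173.4]
tcp [317.9 310.7]
```

View pics/g1.png

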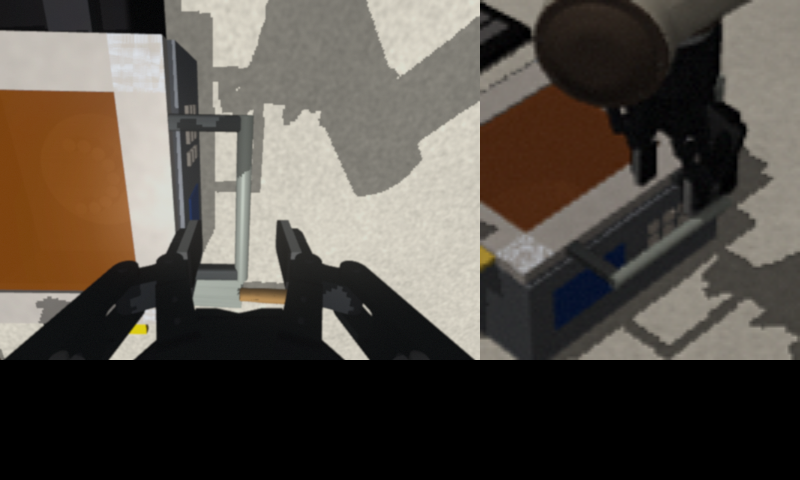

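The wrist view shows the bar from about (327,153) to (320,373), lying between the open fingers. Its middle is at x≈446, so I'll shift 4 mm and descend.

Call:
servo_tool(
  rows=[
    [0.55,0,0.4,1.4,0,0,0],
    [0.55,0,0,1.4,0,0,0],
    [0.55,0,0,1.3,0,0,0],
    [0.55,0,0,1.3,0,0,0],
    [0.55,0,0,0,0,0,0],
    [0,0,0,0,0,0,0],
    [0,0,0,0,0,0,0],
    [0,0,0,0,0,0,0],
    [0,0,0,0,0,0,0],
    [0,0,0,0,0,0,0],
  ],
)

```text
clock: 9.85
position: [446.8, 55.1, 73.6]
ee_rot: [-0.694, 0.72, 0.0, 0.0]
contact_force: [-4.3, 3.3, 5.4]
gripper_width: 9.5
```

The width reads 9.5 mm on a 12 mm bar, so the tips may only hold its upper half. I'll look.

Run:
```python
from bench import *
from h import *
s=read_state();print(s["position"],s["gripper_width"],s["contact_force"]);w=get_image("wrist");d=get_image("side")
p=np.array(s["position"])
for k in(0,19,30):print(k,np.round(proj(w,p+[0,0,k]),1),np.round(proj(d,p+[0,0,k]),1))
print("bar",np.round(proj(w,[446,55,108]),1),np.round(proj(d,[446,55,108]),1))
o=np.zeros((600,800,3),np.uint8);o[:300,:400]=cv2.resize(w["image"][200:350,220:420],(400,300));o[:,400:]=cv2.resize(d["image"][220:310,320:380],(400,600),interpolation=cv2.INTER_CUBIC)
cv2.imwrite("pics/g2.png",o[:,:,::-1])
```

```text
[446.7652382   55.07971013  73.61553684] 9.484600325568532 [-4.26461406  3.27435816  5.3943018 ]
0 [317.8 283.5] [354.1 289.1]
19 [317.7 299.8] [354.2 283.7]
30 [317.6 310.9] [354.3 280.6]
bar [319.2 315.5] [354.6 279.4]
```

View pics/g2.png

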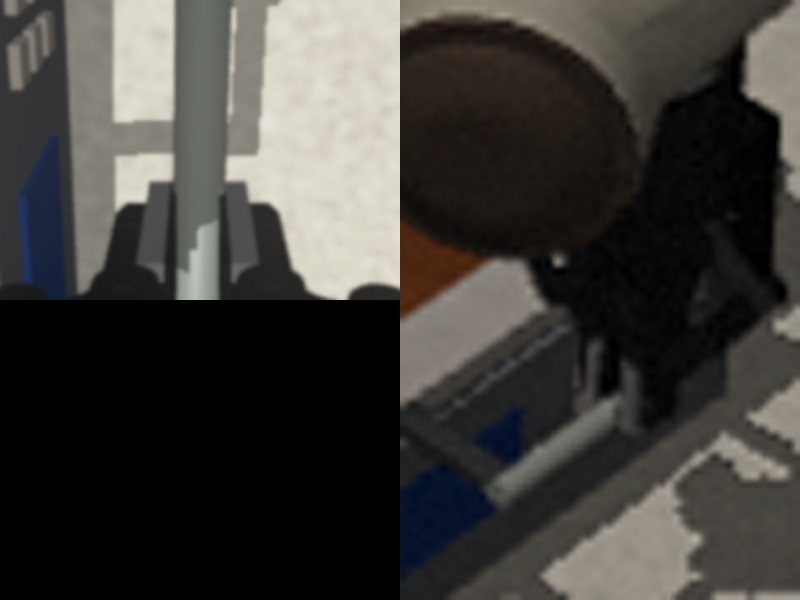

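The bar is between the pads, but only about 8 mm above the tips. I'll reopen, go 11 mm deeper and grip again.

Call:
servo_tool(
  rows=[
    [0.4,0,0,0,0,0,0],
    [0.4,0,0,0,0,0,0],
    [0.4,0,0,0,0,0,0],
    [0.4,0,0,0.7,0,0,0],
    [0.4,0,0,0.7,0,0,0],
    [0.4,0,0,0,0,0,0],
    [0,0,0,0,0,0,0],
    [0,0,0,0,0,0,0],
    [0,0,0,0,0,0,0],
    [0,0,0,0,0,0,0],
    [0,0,0,0,0,0,0],
  ],
)

```text
clock: 11.05
position: [446.7, 54.7, 58.7]
ee_rot: [-0.694, 0.72, 0.0, -0.0]
contact_force: [-1.1, -0.1, 0.2]
gripper_width: 10.5
```

Better grip: the force is near zero. Now lift along the bar's arc, the first 0.255 rad first.

Call:
servo_tool(
  rows=[
    [0,0,-0.07,-1.13,0,0,0],
    [0,0,-0.08,-1.12,0,0,0],
    [0,0,-0.16,-1.11,0,0,0],
    [0,0,-0.17,-1.11,0,0,0],
    [0,0,-0.26,-1.1,0,0,0],
    [0,0,-0.27,-1.09,0,0,0],
    [0,0,0,0,0,0,0],
  ],
)

```text
clock: 11.75
position: [455.9, 54.2, 124.5]
ee_rot: [-0.694, 0.72, 0.001, -0.001]
contact_force: [0.5, 0.6, -8.3]
gripper_width: 10.1
```

Force -8 N in z, as expected for the lifted cover. Continuing to 0.595.

Call:
servo_tool(
  rows=[
    [0,0,-0.35,-1.07,0,0,0],
    [0,0,-0.36,-1.07,0,0,0],
    [0,0,-0.44,-1.04,0,0,0],
    [0,0,-0.45,-1.03,0,0,0],
    [0,0,-0.53,-1,0,0,0],
    [0,0,-0.53,-0.99,0,0,0],
    [0,0,-0.61,-0.95,0,0,0],
    [0,0,-0.62,-0.94,0,0,0],
    [0,0,0,0,0,0,0],
  ],
)

```text
clock: 12.65
position: [492.9, 52.0, 206.4]
ee_rot: [-0.694, 0.72, 0.002, -0.003]
contact_force: [-10.8, 1.4, -5.4]
gripper_width: 10.0
```

Run:
```python
from bench import *
from h import *
s=read_state();print(s["position"],s["gripper_width"],s["contact_force"]);d=get_image("side");np.savez("pics/s3.npz",**d)
print(blobs(d,22,33,120,80,(240,190,330,320))[0])
cv2.imwrite("pics/m1.png",cv2.resize(d["image"][215:315,240:340],(600,600),interpolation=cv2.INTER_CUBIC)[:,:,::-1])
```

```text
[492.90648957  52.01395158 206.42292564] 9.969408807663065 [-10.81149848   1.39915114  -5.35783668]
[([276, 250, 8, 5, 24], [280.2, 252.0])]
```

View pics/m1.png

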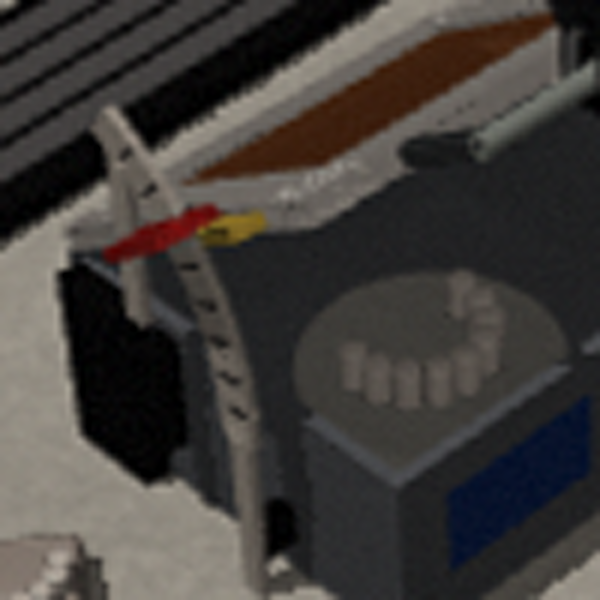

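The pointer (crop (235,230)) is now just short of the red clip (crop (160,233), inner end (215,213)). I'll compute both angles the same way.

Run:
```python
from h import *
d=dict(np.load("pics/s3.npz"));s0=dict(np.load("pics/side0.npz"))
def W(q,p=(607.8,48.3,-.04)):
    c,si=np.cos(p[2]),np.sin(p[2]);return [p[0]+c*q[0]-si*q[1],p[1]+si*q[0]+c*q[1],q[2]]
P=lambda r,y,a:tuple(np.round(proj(d,W([105-r*np.cos(a),y,102+r*np.sin(a)])),1).tolist())
f=lambda u,v:(240+(u+.5)/6-.5,215+(v+.5)/6-.5)
for a in(.0,.55,.6,.65,.7):print(a,"pointer tip y131",P(175,131,a),"base r150",P(150,131,a),"marker tip in/out",P(175,140,a),P(175,170,a),"r135",P(135,140,a),P(135,170,a))
for n,dd,hr in(("yel0",s0,(22,33,120,80)),("yel",d,(22,33,120,80)),("red",d,(0,4,140,60)),("red2",d,(172,180,140,60))):
    b,l=blobs(dd,*hr,(250,235,310,300),6)
    for i in range(1,l.max()+1):
        ys,xs=np.nonzero(l==i)
        if len(xs)>5:print(n,len(xs),cv2.minAreaRect(np.c_[xs,ys].astype(np.float32)),"L",xs.min(),ys[xs==xs.min()].mean(),"R",xs.max(),ys[xs==xs.max()].mean(),"T",ys.min(),"B",ys.max())
```

```text
0.0 pointer tip y131 (292.1, 290.0) base r150 (285.4, 285.2) marker tip in/out (289.5, 291.8) (280.4, 298.1) r135 (278.8, 284.2) (269.8, 290.3)
0.55 pointer tip y131 (282.6, 257.5) base r150 (277.2, 257.7) marker tip in/out (279.8, 259.2) (270.2, 265.2) r135 (271.3, 259.5) (261.9, 265.4)
0.6 pointer tip y131 (281.0, 254.3) base r150 (275.9, 255.0) marker tip in/out (278.2, 256.0) (268.7, 262.0) r135 (270.1, 257.1) (260.7, 263.0)
0.65 pointer tip y131 (279.4, 251.1) base r150 (274.5, 252.3) marker tip in/out (276.6, 252.8) (267.0, 258.7) r135 (268.8, 254.7) (259.4, 260.5)
0.7 pointer tip y131 (277.7, 247.9) base r150 (273.0, 249.6) marker tip in/out (274.8, 249.6) (265.2, 255.5) r135 (267.5, 252.3) (258.1, 258.1)
yel0 54 ((288.52001953125, 284.6400146484375), (9.199999809265137, 6.40000057220459), 36.869895935058594) L 284 284.0 R 294 285.0 T 282 B 289
yel 24 ((279.85296630859375, 252.41177368164062), (3.6380343437194824, 7.276068687438965), 75.96376037597656) L 276 252.0 R 283 251.5 T 250 B 254
red 70 ((266.8999938964844, 253.6999969482422), (4.427187919616699, 19.606117248535156), 71.56504821777344) L 258 257.0 R 276 250.0 T 249 B 258
```

Kinematics and the picture both put the cover at about 0.595 rad, and the marker at about 0.66–0.68. Raise it by 0.075 rad, slowly.

Call:
servo_tool(
  rows=[
    [0,0,-0.28,-0.4,0,0,0],
    [0,0,-0.29,-0.4,0,0,0],
    [0,0,-0.3,-0.4,0,0,0],
    [0,0,-0.3,-0.4,0,0,0],
    [0,0,0,0,0,0,0],
    [0,0,0,0,0,0,0],
    [0,0,0,0,0,0,0],
    [0,0,0,0,0,0,0],
  ],
)

```text
clock: 13.5
position: [503.7, 51.4, 221.5]
ee_rot: [-0.694, 0.72, 0.002, -0.004]
contact_force: [-11.3, 0.7, -4.6]
gripper_width: 9.7
```

Run:
```python
from bench import *
from h import *
s=read_state();print(s["position"],s["gripper_width"],s["contact_force"]);d=get_image("side");w=get_image("wrist");t=get_image("top")
for n,hr in(("yel",(22,33,120,80)),("red",(0,4,140,60))):
    b,l=blobs(d,*hr,(250,235,310,300),6);print(n,b)
o=np.zeros((600,800,3),np.uint8);o[:500,:500]=cv2.resize(d["image"][230:280,250:300],(500,500),interpolation=cv2.INTER_CUBIC)
o[:300,500:]=cv2.resize(t["image"][225:275,240:290],(300,300),interpolation=cv2.INTER_CUBIC);o[300:525,500:]=cv2.resize(w["image"],(300,225))
cv2.imwrite("pics/m2.png",o[:,:,::-1])
```

```text
[503.6620137   51.42352504 221.50494406] 9.710672643685985 [-11.27745171   0.72842501  -4.5655767 ]
yel [([275, 246, 7, 5, 22], [278.4, 247.7])]
red [([257, 250, 20, 9, 68], [266.3, 253.9])]
```

View pics/m2.png

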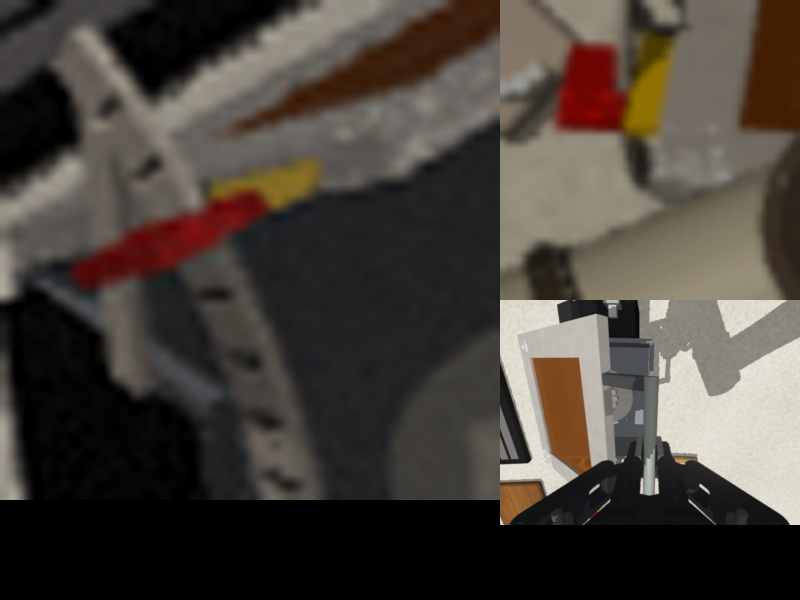

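Both views show pointer and marker lined up: the front edges are within about 2 mm in the top view, and the residual is about 0.01 rad in the side view. The red clip hasn't moved. I'll hold briefly, check it's steady and hand in.

Call:
servo_tool(
  rows=[
    [0,0,0,0,0,0,0],
    [0,0,0,0,0,0,0],
    [0,0,0,0,0,0,0],
    [0,0,0,0,0,0,0],
    [0,0,0,0,0,0,0],
    [0,0,0,0,0,0,0],
    [0,0,0,0,0,0,0],
    [0,0,0,0,0,0,0],
  ],
)

```text
clock: 14.45
position: [503.6, 51.4, 221.5]
ee_rot: [-0.694, 0.72, 0.002, -0.004]
contact_force: [-10.4, 0.6, -4.8]
gripper_width: 9.6
```

Run:
```python
from bench import *
from h import *
d=get_image("side")
for hr in((22,33,120,80),(0,4,140,60)):print(blobs(d,*hr,(250,235,310,300),6)[0])
print(blobs(d,2,18,130,40,(335,190,370,230))[0]);s=read_state();print(s["position"],s["joint_vel"],s["gripper_width"])
print(job_done())
```

```text
[([275, 246, 7, 5, 21], [278.5, 247.7])]
[([258, 250, 18, 9, 67], [266.1, 254.0])]
[([355, 210, 11, 15, 64], [360.1, 217.1])]
[503.63717693  51.43177569 221.47693825] [-0.00118927  0.00020357  0.00020717 -0.00174453 -0.00032173  0.00077776] 10.059323799530311
the job is handed in; nothing more can be done
None
```

I flipped the orange lever to its stop, gripped the cover by its bar and lifted it to the red marker. I handed the job in at about 14.5 s with the cover still held. The hand-in gave no verdict.

**Lever:** after the push the ball triangulated to about 1.37 rad, and the push force had jumped to 26 N at the stop. In the last picture its ball was partly hidden, so the lever was not measured again at the end.

**Cover:** about 0.66 rad from the arm's position. The side and top pictures put the pointer about 0.01 rad from the marker. Pointer, arm position and grip width stayed steady over the last second.

**Marker and other things:** the marker's picture position moved by less than 1 pixel during the last lift and the final hold. I kept clear of the bystanders but did not measure them again.

**Went wrong or disagreed:**
- The first lever push passed over the ball without touching it. The real fingertips stand about 30 mm higher than the reported tool position implies, so I corrected for that.
- The first grip on the bar was shallow, so I opened, went deeper and gripped again.
- The gripper reads about 10 mm on the 12 mm bar. I left that unexplained.

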